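Let the turned balls out of the lever feeder and close its lid softly

ROBOT

A 6-joint arm with a two-finger parallel gripper is mounted at the origin on the work surface. World frame = base frame: x ahead of the robot, y to its left, z up, the work surface at z = 0. Lengths are in mm, angles in rad, forces in N, time in s.
With the tool pointing down it reaches from about 250 to 850 mm from the base axis. Payload 12.5 kg.
Tool frame: the origin (TCP) lies between the finger pads; the fingertips stand 19 mm ahead of it and the grasp point (between the pads) is the TCP (r.tips_ahead is the distance from the TCP to the fingertips, in mm); z points along the fingers, y is the line along which they close (so a half turn about z gives the same grasp; the last joint's range is limited). The gripper opens to 93 mm and grips with 3 to 60 N. Pads are 15 mm wide; open, the fingers measure 128 mm over their backs; the gripper's body (75 mm by 188 mm) begins 65 mm behind the grasp point.
Start: joints at [1.043, 0.351, 1.652, -0, 1.139, -0.085], TCP at [235.627, 496.955, 237.633] pointing down, gripper open.
Joint ranges: [-2.75, 2.75], [-0.79, 2.1], [0.01, 2.65], [-1.57, 4.71], [0.07, 3.14], [-2.87, 2.87]. Speed limits (rad/s): [2.22, 2.22, 2.79, 3.14, 3.14, 3.14].

INTERFACE

Orientations are given as a unit quaternion [w, x, y, z].
In Python, from workcell import r gives the robot as it stands. The module is installed in compiled form; this text tells all that it offers.
- The arm moves only by the tool carry_out, never from a script. Its argument "targets" is a list of rows, each a list of 3 entries, a list of its own where there are three numbers: the turn, a rotation vector about the tool's x, y, z in rad, then the shift along the tool's x, y, z in m, then the closure in counts, from 0 (fully open) to 255 (shut). A call has 1 to 10 rows; each row is the pose to reach, as a shift and turn from the pose commanded when the call began, along the tool's axes at that moment; what a row does not reach only later rows make up. A row lasts 1/12 s, in which the tool goes at most 41.7 mm and 7.16 degrees, less where a joint would pass 70% of its speed; a pose out of reach is approached as far as the arm can. A call with a gripper value outside its range is refused whole. The fingers move at their own pace and stop on an object; the grip force is fixed at half the most. Time passes only in rows, so rows that repeat a pose let the fingers close. It gives the time, the measured TCP pose, the force, the opening and the grip force at its end, in the units of the state.
- r.state(): the state, without advancing time (a new reading comes with each control period).
- r.read_camera(name): name is "scene" or "top"; returns the picture (420x560x3 uint8, blue, green, red); there is no depth.
- r.get_calibration(name): a dict with "fx", "fy", "cx", "cy" (pixels), "k1" (the pictures are not rectified: a ray, as slopes to the right and down, at radius r is drawn at 1 + k1 r^2 times it, then the intrinsics apply), "rvec" (rotation vector, rad) and "tvec" (3), from world to camera coordinates, as OpenCV has them. Camera axes: x right, y down, z forward; pixel columns grow to the right and rows downward; lengths in mm; the calibration is good to about 2 mm. A picture is of the moment at which its call begins. get_calibration takes no time and is no camera call.
- r.sign_off(): hands the job in; it is judged then, once.
The state is a dict: "clock": time; "q": joint angles; "joint_velocities": joint speeds; "joint_torque": joint torques, N m; "position": TCP position; "tool_rot": TCP orientation; "ft_force": force on the tool from outside, world axes, zero at the start; "moment": the same for the moment, N m; "opening": opening from 0.0 (shut) to 1.0 (fully open); "gripper_force": force on a finger pad.
Only numpy, scipy, OpenCV 4.12 (cv2) and the standard library are available. Lean on these libraries where they do the work, as an engineer would, in place of code of your own. Each camera call takes 0.05 s, during which the arm holds its last target. There are 200 camera calls.

TASK

Press the lever of the wooden ball feeder down right down with the fingertips and keep it down until all three wooden balls have rolled out from under the lid into the feeder's tray. Then ease the lever slowly back up, staying on it all the way, so that the lid settles fully shut without slamming, and let go. Pick nothing up, do not touch the balls and leave the other things on the bench where they are.

Things in the scene. Friction and masses are not known exactly. Their poses are not given: they have to be found in the camera images.
- feeder: plywood ball feeder, fixed. Origin on the bench below the lid's shaft; x from mouth to back, z up. Open-topped hopper: side walls (mm) x -89 to +106, y -32 to +32, 135 high; inside, a floor slopes down to the mouth at -x, closed by the aluminium lid. Before the mouth an open tray (mm), x -85 to -251, y -55 to +55, walls 36 high. Lever outside the -y wall.
- lid (a joint): angle of lid and lever, rigidly linked on one shaft along the feeder's y, 125 mm up: 0 = shut, grows as the lever goes down and the lid swings up and out; stop at 0.6 rad. Spring and weight return it: pressing takes 2 to 5 N at the pad; let go, it snaps shut. Balls pass from about 0.35 rad.
- lever: steel bar outside the feeder's -y wall, from the shaft towards the feeder's back (+x) and slightly up, with a black rubber pad 46 mm (along the bar) x 48 x 8 mm at its end, on the bar's outer side. Origin on the shaft's axis above the feeder's origin; its axes equal the feeder's when the lid is shut
- lever_pad (a point): centre of the pad's top face; moves with the lever. Lid shut: x +130, y -74 mm in the feeder's frame, 160 mm above the bench, pad tilted 0.26 rad, its end away from the shaft up. Lever at its stop: x +127 mm, 80 mm above the bench; between, out to x +135 mm. Nothing stands beneath it
- shaft (a point): point on the shaft's axis where the lever's bar turns, 125 mm above the bench; feeder frame x 0, y -45 mm
- ball1_center (a point): centre of a light-wood ball 36 mm across, one of three in a row on the hopper's sloping floor behind the shut lid (ball1 nearest the lid, ball3 at the back)
- ball2_center (a point): centre of a light-wood ball 36 mm across, one of three in a row on the hopper's sloping floor behind the shut lid (ball1 nearest the lid, ball3 at the back)
- ball3_center (a point): centre of a light-wood ball 36 mm across, one of three in a row on the hopper's sloping floor behind the shut lid (ball1 nearest the lid, ball3 at the back)
- heart: faceted dark-wood heart, about 75 x 75 mm, 28 mm high, lying flat near the lever, loose; origin at the centre of its underside
- sanding_block: cork sanding block 110 x 65 x 34 mm, loose; origin at the centre of its underside
- wax_jar: amber glass jar with a dark lid, 54 mm across, 66 mm high, loose; origin at the centre of its underside
- knob_blank: turned wooden knob 42 mm across, 40 mm high, loose; origin at the centre of its underside
- mug: white mug 80 mm across, 90 mm high, to the robot's right, loose; origin at the centre of its underside
- screwdriver: screwdriver lying on the bench to the robot's left, loose; origin on its underside
- brush: brush lying on the bench to the robot's right, loose; origin on its underside

How it is judged:
By the outcome, as a careful person would: the job done as asked, in the order asked, and still so for the second after the job is handed in, with the robot touching nothing.
It also fails if it takes over 38 s, if anything falls off the work surface, if the arm or the gripper's body presses on something with over 40 N, if the wrist force passes 120 N, or if a joint passes its speed limit or range.

## Working session

There is one attempt and no reset: what is moved stays moved. The work goes in short steps, Python scripts to look and compute and a tool call to move; the robot and the scene stay as the last step left them, time stands still between calls to the robot, and variables do not carry over. Pictures are saved under pics/ and viewed, at most 10 in all, crops included, and the job is handed in when it is done.

Besides the shell and the picture viewer there is one more tool, called after "Call:" as a command line: name --argument value ..., lists and objects as JSON in quotes. carry_out: Moves the arm, as the interface text tells. Its arguments: {"type":"object","properties":{"targets":{"type":"array","items":{"type":"array"}}},"required":["targets"]}

```bash
mkdir -p pics; python3 - <<'E'
from workcell import r
import cv2
for n in("scene","top"):
    cv2.imwrite(f"pics/{n}0.png",r.read_camera(n)); print(n,r.get_calibration(n))
print(r.state(), r.tips_ahead)
E
```

```text
scene {'fx': 485.5476295852237, 'fy': 485.5476295852237, 'cx': 287.5575655488395, 'cy': 207.3451876361047, 'k1': -0.16661248749493632, 'rvec': array([ 1.01123828,  2.51435299, -0.96403487]), 'tvec': array([ 396.54823386, -199.24797832, 1814.11810036])}
top {'fx': 385.1839872225508, 'fy': 385.1839872225508, 'cx': 281.16710102517044, 'cy': 210.54902672389687, 'k1': 0.021487414565054153, 'rvec': array([ 2.13041533, -2.14140356,  0.18121152]), 'tvec': array([-1.16462217e+00,  5.79391152e+02,  1.45055260e+03])}
{'clock': 0.1, 'q': array([ 1.04342100e+00,  3.51154490e-01,  1.65232299e+00,  2.15738070e-05,
        1.13909398e+00, -8.45947188e-02]), 'joint_velocities': array([ 0.00113792, -0.00139095, -0.00164212, -0.00010902, -0.00032826,
        0.00132281]), 'joint_torque': array([ 1.38072777e-03, -4.98027170e+01, -2.85705972e+01,  6.99914061e-02,
        2.38859706e-02, -1.20465888e-04]), 'position': array([235.48210291, 496.73917105, 237.18461993]), 'tool_rot': array([-1.56763088e-04,  2.19590588e-01,  9.75591992e-01, -4.63716441e-04]), 'ft_force': array([ 0.66767773, -0.10576328, -0.19439273]), 'moment': array([ 0.04157056, -0.01952525,  0.00267398]), 'gripper_force': 0.0, 'opening': 1.0029621461856206} 19.0
```

View pics/scene0.png

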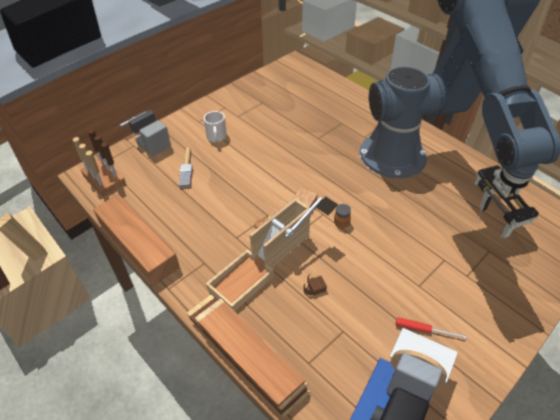

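View pics/top0.png

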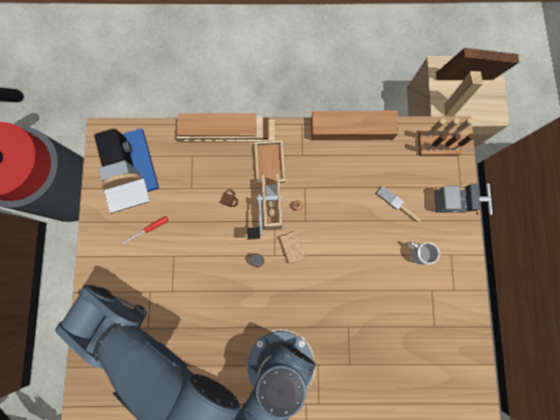

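Scene: feeder at about (275,245), black pad at (327,205), jar close by at (343,215), heart at (315,285). Top: pad (253,233), jar (256,260), tray (268,160). I'll enlarge both.

```bash
python3 - <<'E'
import cv2,numpy as np
t=cv2.imread("pics/top0.png")[130:280,210:320]; s=cv2.imread("pics/scene0.png")[180:310,200:360]
t=cv2.resize(t,None,fx=4,fy=4,interpolation=2)[:, :440]; s=cv2.resize(s,None,fx=4,fy=4,interpolation=2)
cv2.imwrite("pics/tc.png",t);cv2.imwrite("pics/sc.png",s)
E
```

```text
(no output)
```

View pics/tc.png

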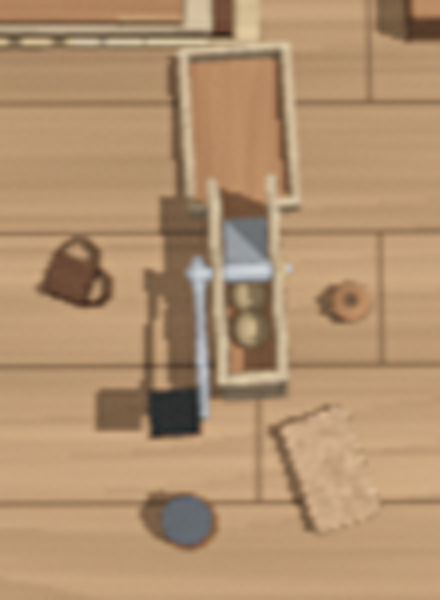

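View pics/sc.png

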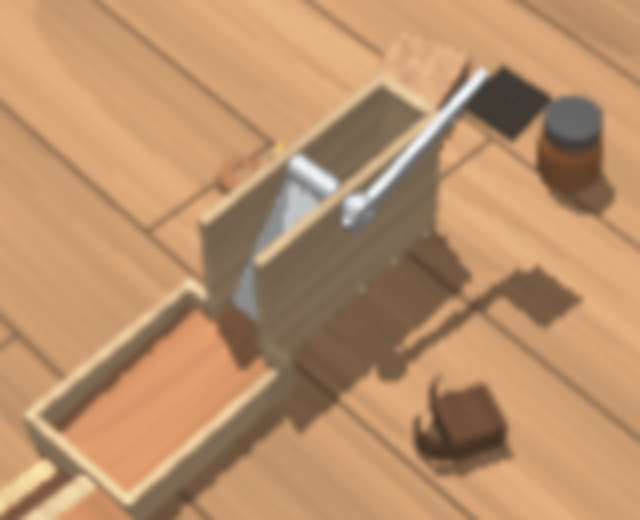

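```bash
cat > h.py <<'E'
import cv2,numpy as np
from workcell import r
from scipy.spatial.transform import Rotation as R
C={n:r.get_calibration(n) for n in("scene","top")}
def proj(P,n):
    c=C[n]; K=np.array([[c["fx"],0,c["cx"]],[0,c["fy"],c["cy"]],[0,0,1]])
    return cv2.projectPoints(np.float64(P).reshape(-1,3),c["rvec"],c["tvec"],K,np.array([c["k1"],0,0,0]))[0][:,0]
def f2w(p,F):
    c,s=np.cos(p[2]),np.sin(p[2]); F=np.float64(F).reshape(-1,3)
    return np.c_[p[0]+c*F[:,0]-s*F[:,1],p[1]+s*F[:,0]+c*F[:,1],F[:,2]]
def togo(w):  # shift in tool axes, mm, from the measured pose
    s=r.state(); q=s["tool_rot"]; return R.from_quat(q[[1,2,3,0]]).inv().apply(np.array(w)-s["position"])
E
python3 - <<'E'
from h import *
from scipy.optimize import least_squares
T=[(-251,-55,36,180,50),(-251,55,36,290,45),(-85,55,36,299,206),(106,-32,135,220,388),(106,32,135,286,380),(-89,-32,135,213,180),(-89,32,135,271,178),(130,-74,160,175,413)]
S=[(-251,-55,36,130,510),(-251,55,36,28,413),(-85,55,36,190,283),(-89,32,135,200,222),(-89,-32,135,258,263),(106,32,135,385,77),(106,-32,135,440,112),(130,-74,160,508,103)]
T,S=np.float64(T),np.float64(S)
def res(p):
    a=proj(f2w(p,T[:,:3]),"top")-(T[:,3:]/4+[210-.4,130-.4]); b=proj(f2w(p,S[:,:3]),"scene")-(S[:,3:]/4+[200-.4,180-.4])
    return np.r_[a,b].ravel()
o=least_squares(res,[600,0,3.14],loss="soft_l1",x_scale=[10,10,.1]); print(o.x,np.round(res(o.x).reshape(-1,2),1))
p=o.x; np.save("p.npy",p)
w=f2w(p,[[130,-74,160],[135,-74,120],[127,-74,80]]); print(w)
for z,(n,u) in {66:("top",(256,260))}.items():
    g=least_squares(lambda q:(proj([q[0],q[1],z],n)-(187/4+210,519/4+130)).ravel(),[450,50]).x; print("jar",g)
ay=f2w(p,[[0,1,0]])-f2w(p,[[0,0,0]]); q=r.state()["tool_rot"]; print("feeder y in tool",R.from_quat(q[[1,2,3,0]]).inv().apply(ay[0]))
print(togo(w[0]+[0,0,60+19]))
E
```

```text
[614.29886867  31.54936      3.20286419] [[-0.   0.2]
 [-0.4 -0.2]
 [ 0.2 -0.6]
 [-0.1 -0.2]
 [ 1.   0.7]
 [-1.4 -0.1]
 [ 1.2 -0.7]
 [-0.5  0.2]
 [-0.2 -0.8]
 [-0.7  0.7]
 [-0.1 -0.4]
 [-0.3 -0.8]
 [ 1.1  1.1]
 [-0.8 -1.2]
 [ 1.3  0.6]
 [ 0.7 -0.1]]
[[480.01155819  97.45018128 160.        ]
 [475.02094076  97.14401525 120.        ]
 [483.00592865  97.6338809   80.        ]]
jar [389.187286    88.77005415]
feeder y in tool [-4.82985639e-01 -8.75627905e-01  8.03179921e-04]
[-392.02689703 -256.0116787    -1.60618898]
```

Call:
carry_out --targets '[[[0,0,-0.05],[-0.02,-0.013,0],255],[[0,0,-0.1],[-0.05,-0.033,0],255],[[0,0,-0.15],[-0.085,-0.055,0],255],[[0,0,-0.2],[-0.12,-0.078,0],255],[[0,0,-0.25],[-0.155,-0.101,0],255],[[0,0,-0.3],[-0.19,-0.124,0],255],[[0,0,-0.35],[-0.225,-0.147,0],255],[[0,0,-0.4],[-0.26,-0.17,0],255],[[0,0,-0.45],[-0.295,-0.193,0],255],[[0,0,-0.504],[-0.33,-0.215,0],255]]'

```text
clock: 0.93
position: [441.6, 160.1, 237.6]
tool_rot: [-0.0, -0.032, 0.999, 0.0]
ft_force: [0.6, 0.4, -0.2]
opening: 0.332
gripper_force: 0.0
```

```bash
python3 - <<'E'
from h import *
p=np.load("p.npy"); w=f2w(p,[130,-74,160])[0]; print(togo(w+[0,0,60+19]), r.state()["q"])
ay=f2w(p,[[0,1,0]])-f2w(p,[[0,0,0]]); q=r.state()["tool_rot"]; print("feeder y in tool",R.from_quat(q[[1,2,3,0]]).inv().apply(ay[0]))
E
```

```text
[-34.33036754 -64.9593156   -1.40353768] [ 2.48602356e-01  2.04315861e-01  1.85037210e+00  5.28429296e-05
  1.08706711e+00 -1.38588829e+00]
feeder y in tool [ 2.39819927e-03 -9.99997124e-01 -1.57145777e-05]
```

Call:
carry_out --targets '[[[0,0,0],[-0.01,-0.02,0],255],[[0,0,0],[-0.02,-0.04,0],255],[[0,0,0],[-0.03,-0.057,0],255],[[0,0,0],[-0.034,-0.065,0],255],[[0,0,0],[-0.034,-0.065,0.02],255],[[0,0,0],[-0.034,-0.065,0.035],255],[[0,0,0],[-0.034,-0.065,0.04],255],[[0,0,0],[-0.034,-0.065,0.04],255],[[0,0,0],[-0.034,-0.065,0.04],255]]'

```text
clock: 1.68
position: [479.0, 99.7, 198.0]
tool_rot: [-0.0, -0.031, 1.0, 0.0]
ft_force: [-0.4, -0.2, 0.2]
opening: 0.001
gripper_force: 0.0
```

```bash
python3 - <<'E'
from h import *
p=np.load("p.npy"); w=f2w(p,[130,-74,160])[0]; print(togo(w+[0,0,19]),r.state()["ft_force"])
t=r.read_camera("top")[180:280,210:310]; s=r.read_camera("scene")[160:260,270:390]
cv2.imwrite("pics/c1.png",np.hstack([cv2.resize(t,(380,400),interpolation=2),cv2.resize(s,(420,400),interpolation=2)]))
E
```

```text
[-0.82837946 -2.2767913  18.99047171] [-0.42604606 -0.24222653  0.24143459]
```

View pics/c1.png

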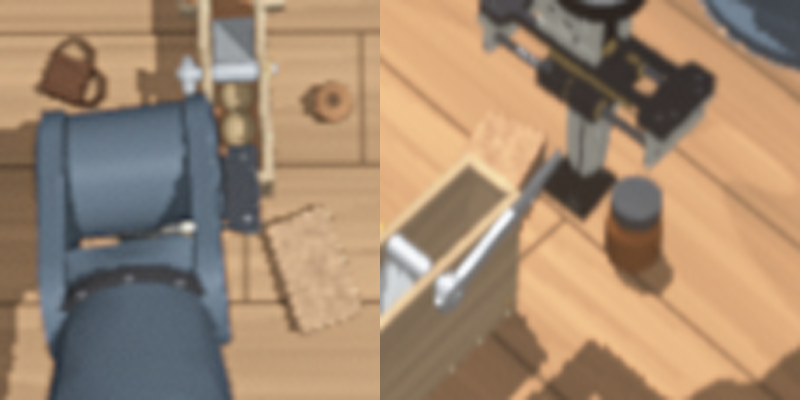

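The fingertips (about (590,180) in the right half) are over the black pad, clear of the jar. Two balls are visible in the hopper in the top view. Pressing down.

Call:
carry_out --targets '[[[0,0,0],[-0.001,-0.002,0.006],255],[[0,0,0],[-0.001,-0.002,0.011],255],[[0,0,0],[-0.001,-0.002,0.015],255],[[0,0,0],[-0.001,-0.002,0.019],255],[[0,0,0],[-0.001,-0.002,0.024],255],[[0,0,0],[-0.001,-0.002,0.03],255],[[0,0,0],[-0.001,-0.002,0.036],255],[[0,0,0],[-0.001,-0.002,0.042],255],[[0,0,0],[-0.001,-0.002,0.048],255],[[0,0,0],[-0.001,-0.002,0.054],255]]'

```text
clock: 2.62
position: [480.0, 97.4, 142.9]
tool_rot: [-0.0, -0.031, 1.0, -0.0]
ft_force: [-1.8, -0.9, 3.8]
opening: 0.004
gripper_force: 1.6
```

Call:
carry_out --targets '[[[0,0,0],[0,0,0.006],255],[[0,0,0],[0,0,0.012],255],[[0,0,0],[0,0,0.018],255],[[0,0,0],[0,0,0.024],255],[[0,0,0],[0,0,0.029],255],[[0,0,0],[0,0,0.033],255],[[0,0,0],[0,0,0.036],255],[[0,0,0],[0,0,0.038],255],[[0,0,0],[0,0,0.039],255]]'

```text
clock: 3.37
position: [480.2, 97.4, 104.4]
tool_rot: [-0.0, -0.031, 1.0, -0.0]
ft_force: [1.7, 0.4, 5.1]
opening: 0.005
gripper_force: 1.9
```

Call:
carry_out --targets '[[[0,0,0],[0,0,0.001],255],[[0,0,0],[0,0,0.002],255],[[0,0,0],[0,0,0.003],255],[[0,0,0],[0,0,0.003],255]]'

```text
clock: 3.7
position: [480.1, 97.4, 101.6]
tool_rot: [-0.0, -0.031, 1.0, -0.0]
ft_force: [1.2, 0.6, 4.3]
opening: 0.002
gripper_force: 1.8
```

```bash
python3 - <<'E'
from h import *
print(r.state()["ft_force"],r.state()["position"])
t=r.read_camera("top")[130:230,220:320]; s=r.read_camera("scene")[180:310,200:360]
cv2.imwrite("pics/c2.png",np.hstack([cv2.resize(t,(350,400),interpolation=2),cv2.resize(s,(450,400),interpolation=2)]))
E
```

```text
[1.21558287 0.57769701 4.27599168] [480.11750599  97.36661422 101.55673606]
```

View pics/c2.png

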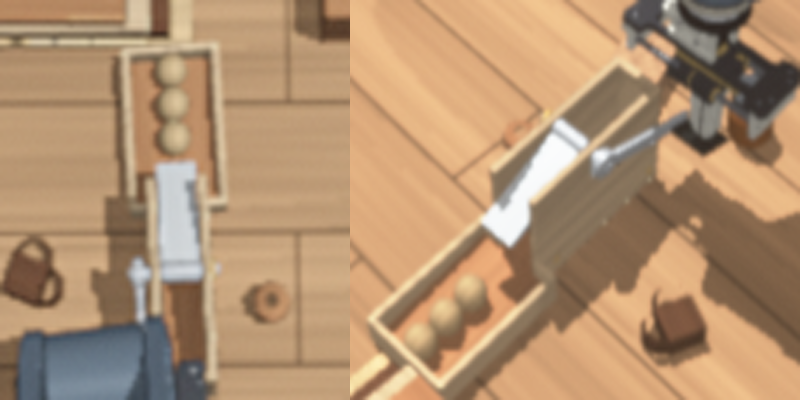

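All three balls lie in the tray (left panel: (171,70), (172,103), (173,138)), clear of the raised lid. I'll press on gently to the stop.

Call:
carry_out --targets '[[[0,0,0],[0,0,0.001],255],[[0,0,0],[0,0,0.002],255],[[0,0,0],[0,0,0.002],255],[[0,0,0],[0,0,0.002],255]]'

```text
clock: 4.13
position: [480.5, 97.4, 100.4]
tool_rot: [0.0, -0.031, 1.0, 0.0]
ft_force: [-1.7, -0.2, 15.5]
opening: 0.003
gripper_force: 7.5
```

Call:
carry_out --targets '[[[0,0,0],[0,0,0],255],[[0,0,0],[0,0,0],255],[[0,0,0],[0,0,0],255],[[0,0,0],[0,0,-0.001],255],[[0,0,0],[0,0,-0.002],255],[[0,0,0],[0,0,-0.004],255],[[0,0,0],[0,0,-0.006],255],[[0,0,0],[0,0,-0.008],255],[[0,0,0],[0,0,-0.01],255],[[0,0,0],[0,0,-0.012],255]]'

```text
clock: 4.97
position: [479.7, 97.3, 111.6]
tool_rot: [-0.001, -0.031, 1.0, -0.0]
ft_force: [-3.2, -1.1, 3.0]
opening: 0.007
gripper_force: 1.8
```

Call:
carry_out --targets '[[[0,0,0],[0,0,-0.002],255],[[0,0,0],[0,0,-0.004],255],[[0,0,0],[0,0,-0.006],255],[[0,0,0],[0,0,-0.008],255],[[0,0,0],[0,0,-0.01],255],[[0,0,0],[0,0,-0.012],255],[[0,0,0],[0,0,-0.014],255],[[0,0,0],[0,0,-0.016],255],[[0,0,0],[0,0,-0.018],255],[[0,0,0],[0,0,-0.02],255]]'

```text
clock: 5.8
position: [480.3, 97.4, 131.9]
tool_rot: [0.0, -0.031, 1.0, -0.0]
ft_force: [-3.2, -0.4, 2.0]
opening: 0.006
gripper_force: 1.6
```

Call:
carry_out --targets '[[[0,0,0],[0,0,-0.002],255],[[0,0,0],[0,0,-0.004],255],[[0,0,0],[0,0,-0.006],255],[[0,0,0],[0,0,-0.008],255],[[0,0,0],[0,0,-0.01],255],[[0,0,0],[0,0,-0.012],255],[[0,0,0],[0,0,-0.014],255],[[0,0,0],[0,0,-0.016],255],[[0,0,0],[0,0,-0.018],255],[[0,0,0],[0,0,-0.02],255]]'

```text
clock: 6.63
position: [480.5, 97.4, 151.9]
tool_rot: [0.0, -0.031, 1.0, 0.0]
ft_force: [-0.7, -0.9, 2.4]
opening: 0.003
gripper_force: 1.2
```

Still in contact at 2–3 N. About 29 mm to go, so I'll slow down toward the end.

Call:
carry_out --targets '[[[0,0,0],[0,0,-0.002],255],[[0,0,0],[0,0,-0.004],255],[[0,0,0],[0,0,-0.006],255],[[0,0,0],[0,0,-0.008],255],[[0,0,0],[0,0,-0.01],255],[[0,0,0],[0,0,-0.0115],255],[[0,0,0],[0,0,-0.013],255],[[0,0,0],[0,0,-0.0145],255],[[0,0,0],[0,0,-0.016],255],[[0,0,0],[0,0,-0.017],255]]'

```text
clock: 7.47
position: [480.2, 97.4, 168.8]
tool_rot: [0.0, -0.031, 1.0, 0.0]
ft_force: [1.9, 0.4, 2.5]
opening: 0.001
gripper_force: 1.1
```

Call:
carry_out --targets '[[[0,0,0],[0,0,-0.001],255],[[0,0,0],[0,0,-0.002],255],[[0,0,0],[0,0,-0.003],255],[[0,0,0],[0,0,-0.004],255],[[0,0,0],[0,0,-0.005],255],[[0,0,0],[0,0,-0.006],255],[[0,0,0],[0,0,-0.007],255],[[0,0,0],[0,0,-0.008],255],[[0,0,0],[0,0,-0.009],255],[[0,0,0],[0,0,-0.01],255]]'

```text
clock: 8.3
position: [480.2, 97.4, 178.7]
tool_rot: [-0.0, -0.031, 1.0, -0.0]
ft_force: [2.0, 0.6, 2.3]
opening: 0.007
gripper_force: 1.0
```

Call:
carry_out --targets '[[[0,0,0],[0,0,-0.0005],255],[[0,0,0],[0,0,-0.001],255],[[0,0,0],[0,0,-0.0015],255],[[0,0,0],[0,0,-0.002],255],[[0,0,0],[0,0,-0.0025],255],[[0,0,0],[0,0,-0.003],255],[[0,0,0],[0,0,-0.0035],255],[[0,0,0],[0,0,-0.004],255],[[0,0,0],[0,0,-0.0045],255],[[0,0,0],[0,0,-0.005],255]]'

```text
clock: 9.13
position: [479.9, 97.3, 183.5]
tool_rot: [-0.0, -0.031, 1.0, -0.0]
ft_force: [-0.3, -0.1, 0.4]
opening: 0.008
gripper_force: 0.0
```

The force has gone to zero at about 182 mm, so the lid is shut. I'll keep rising slowly, then clear and check.

Call:
carry_out --targets '[[[0,0,0],[0,0,-0.001],255],[[0,0,0],[0,0,-0.002],255],[[0,0,0],[0,0,-0.004],255],[[0,0,0],[0,0,-0.008],255],[[0,0,0],[0,0,-0.015],255],[[0,0,0],[0,0,-0.025],255],[[0,0,0],[0,0,-0.035],255],[[0,0,0],[0,0,-0.045],255],[[0,0,0],[0,0,-0.05],255],[[0,0,0],[0,0,-0.05],255]]'

```text
clock: 9.97
position: [480.8, 97.5, 235.2]
tool_rot: [0.001, -0.031, 1.0, 0.0]
ft_force: [-0.1, -0.4, 0.7]
opening: -0.0
gripper_force: 0.0
```

```bash
python3 - <<'E'
from h import *
print(r.state()["ft_force"],r.state()["position"])
t=r.read_camera("top")[130:230,220:320]; s=r.read_camera("scene")[180:310,200:360]
cv2.imwrite("pics/c3.png",np.hstack([cv2.resize(t,(350,400),interpolation=2),cv2.resize(s,(450,400),interpolation=2)]))
E
```

```text
[-0.13470584 -0.41101955  0.67256272] [480.792785    97.4532738  235.20726966]
```

View pics/c3.png

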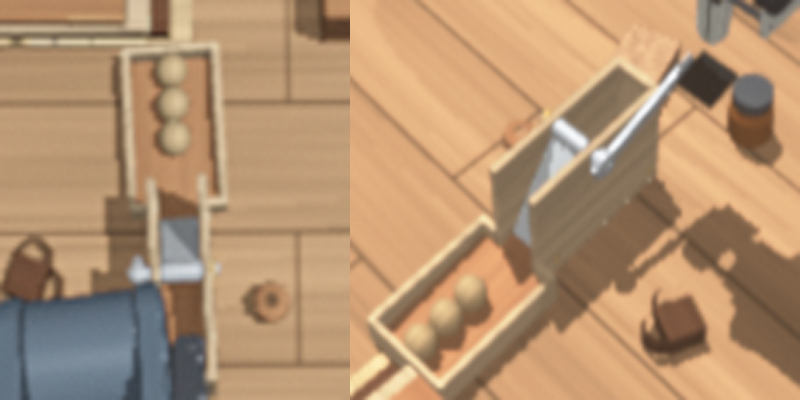

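The lid is shut, with the lever back at its start position. The three balls are in the tray, the other things in view have not moved, and the gripper is clear above the pad.

```bash
python3 -c "
from workcell import r
print(r.sign_off())"
```

```text
the job is handed in; nothing more can be done
None
```

The job is handed in: I pressed the lever to its stop, all three balls rolled into the tray, and I eased the lid fully shut with the fingertips on the pad before letting go, in about 10 s.

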